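Count to the third gap of the tin rack and push the tin in

TASK

Count along the tin rack by touch: start on its back rail at the first gap, at the end where the post carries a ball, and run a fingertip along the top of the rail, keeping in contact, to the third gap and no further. Then push the small tin that stands in front of the rack along the worktop into that third gap until it rests against the backboard. Do not lift it, tip it or close the fingers round it, leave the other things where they are, and draw back.

Things in the scene. Friction and masses are not known exactly. Their poses are not given: they have to be found in the camera images.
- rack: Fixed wooden rack; origin on the worktop under the middle of its length; x from the open front to the back, y along it, z up. Five fins (8 mm thick, 50 high, x = -35 to 25 mm) make four gaps without floor, 68 mm wide, centred at y = 114, 38, -38, -114 mm. The backboard's front face is at x = 25 mm: a tin fully home is centred at x = -3.5 mm. The outer gaps are occupied, the two middle ones empty.
- rail: The back rail: a fixed round wooden rod 12 mm thick along the top of the backboard, over the whole length of the rack (y = -156 to 156 mm). Origin at its middle, on its axis, 74 mm above the worktop (rail top at 80 mm); axes as the rack's, it runs along its y.
- ball_post: Fixed square post (24 x 22 mm, 84 mm high) at one end of the rack, with a wooden ball 24 mm across on it (top at 110 mm). It stands at either end, y = +168 or -168 mm of the rack, x = 29 mm. Origin on the worktop at its middle. Gaps are counted from this end.
- flat_post: Fixed square post of the same size with a flat cap and no ball (top at 89 mm), at the other end of the rack. Origin on the worktop at its middle.
- tin: The tin to be pushed: a small closed tin, 57 mm across and 72 mm high, 0.2 to 0.4 kg, standing loose on the worktop in front of the rack (nearer the robot). Origin at the centre of its underside, z up. It slides on the worktop.
- rack_tin: Bystander: another small tin, 57 mm across and 72 mm high, standing in the outermost gap at the rack's +y end. Origin at the centre of its underside.
- garlic: Bystander: a garlic bulb, 60 x 57 x 58 mm, lying in the outermost gap at the rack's -y end. Origin under its middle.
- opener: Bystander: a tin opener with black handle, 174 x 41 x 20 mm, lying along the front edge of the worktop.
- teaspoon: Bystander: a steel teaspoon, 130 x 26 x 11 mm, lying along the front edge of the worktop.
- canister: Bystander: a canister with a wooden lid, 87 mm across and 110 mm high, standing behind the rack.
- salt: Bystander: a glass salt shaker, 44 mm across and 90 mm high, standing behind the rack.
There are look-alikes about, which are no part of the job. What is shaped like the tin but turquoise is not meant. Leave any yellow look-alike of the ball_post alone.

How it is judged:
By the outcome, as a careful person would: the job done as asked, in the order asked, and still so for the second after the job is handed in, with the robot touching nothing.
It also fails if it takes over 72 s, if anything falls off the work surface, if the arm or the gripper's body presses on something with over 40 N, if the wrist force passes 120 N, or if a joint passes its speed limit or range.

ROBOT

A 6-joint arm with a two-finger parallel gripper is mounted at the origin on a cart in front of the work surface, level with it; the furniture and walls round the work are solid. World frame = base frame: x ahead of the robot, y to its left, z up, the work surface at z = 0. Lengths are in m, angles in degrees, forces in N, time in s.
With the tool pointing down it reaches from about 0.375 to 0.975 m from the base axis. Payload 3.8 kg.
Tool frame: the origin (TCP) lies at the very end of the fingers, on their centre line; the grasp point (between the pads) lies 19 mm behind it; z points along the fingers, y is the line along which they close (so a half turn about z gives the same grasp; the last joint's range is limited). The gripper opens to 88 mm and grips with 3 to 60 N. Pads are 18 mm wide; open, the fingers measure 123 mm over their backs; the gripper's body (75 mm by 187 mm) begins 45 mm behind the grasp point.
Start: joints at [61.885, 15.12, 91.902, -0, 72.978, -2.114], TCP at [0.296, 0.607, 0.205] pointing down, gripper open.
Joint ranges: [-150.88, 150.88], [-54.13, 125.18], [17.81, 147.31], [-75.09, 255.09], [0, 152.58], [-146.25, 146.25]. Speed limits (degrees/s): [147.25, 147.25, 180, 180, 180, 180].

INTERFACE

Orientations are given as [roll, pitch, yaw] about the fixed x, y, z axes, in that order (R = Rz(yaw) Ry(pitch) Rx(roll)).
In Python, from rig import arm gives the robot as it stands.
- The arm moves only by the shell command python3 -m creep 'ROWS'. ROWS is JSON, a list of rows, each a list of 7 numbers: the shift along the world's x, y, z scaled (see below), then the turn, a rotation vector about the world's x, y, z scaled (see below), then the finger opening in mm, from 0 to 88.1. In form: [[x, y, z, wx, wy, wz, fingers], ...]. A call has 1 to 5 rows; each row shifts and turns the commanded pose from where the row before left it; what a row does not reach is not made up. The controller multiplies each number of a shift by 0.02 m and each number of a turn by 8 degrees. A row lasts 1/10 s, in which the tool goes at most 50 mm and 8.59 degrees, less where a joint would pass 70% of its speed; a pose out of reach is approached as far as the arm can. A call with a number of a shift or a turn outside -1 to 1 is refused whole. A call with a gripper value outside its range is refused whole. The fingers move at their own pace and stop on an object; the grip force is fixed at half the most. Time passes only in rows, so rows that do not move let the fingers close. It gives the time, the measured TCP pose, the force, the opening and the grip force at its end, in the units of the state.
- arm.get_state(): the state, without advancing time (a new reading comes with each control period).
- arm.camera(name): name is "side" or "top" or "wrist"; returns a dict with "img" (384x512x3 uint8, blue, green, red), "depth" (384x512 float32, m along the optical axis (not along the pixel's ray), 0 where there is no reading), "intrinsics" (3x3 intrinsics, pixels), "R" (3x3) and "t" (3): a world point X has camera coordinates R X + t. Camera axes: x right, y down, z forward; pixel columns grow to the right and rows downward; lengths in m; the calibration is good to about 2 mm. A picture is of the moment at which its call begins.
- arm.job_done(): hands the job in; it is judged then, once.
The state is a dict: "clock": time; "joints": joint angles; "joint_vel": joint speeds; "joint_efforts": joint torques, N m; "position": TCP position; "orientation": TCP orientation; "force": force on the tool from outside, world axes, zero at the start; "torque": the same for the moment, N m; "width": finger opening in m; "gripper_force": force on a finger pad.
Only numpy, scipy, OpenCV 4.12 (cv2) and the standard library are available. Lean on these libraries where they do the work, as an engineer would, in place of code of your own. Each camera call takes 0.05 s, during which the arm holds its last target. There are 200 camera calls.

## Working session

There is one attempt and no reset: what is moved stays moved. The work goes in short steps, Python scripts to look and compute and a shell command to move; the robot and the scene stay as the last step left them, time stands still between calls to the robot, and variables do not carry over. Pictures are saved under pics/ and viewed, at most 10 in all, crops included, and the job is handed in when it is done.

```bash
mkdir -p pics; ls; python3 - <<'E'
from rig import arm
import cv2,numpy as np
s=arm.get_state();print({k:np.round(v,3).tolist() for k,v in s.items()})
for n in("top","side"):
    c=arm.camera(n);cv2.imwrite(f"pics/{n}0.png",c["img"]);np.savez(f"{n}0.npz",**c)
    print(n,c["intrinsics"].round(1).tolist(),c["R"].round(3).tolist(),c["t"].round(3).tolist())
E
```

```text
pics
{'clock': 0.0, 'joints': [61.886, 15.167, 91.978, -0.002, 72.977, -2.114], 'joint_vel': [-0.013, 0.062, 0.005, 0.113, -0.007, -0.078], 'joint_efforts': [-0.001, -50.213, -35.687, 0.073, 0.03, -0.0], 'position': [0.296, 0.606, 0.203], 'orientation': [-179.878, -0.002, 154.001], 'force': [1.18, -0.593, 0.35], 'torque': [-0.03, -0.021, 0.017], 'gripper_force': 0.0, 'width': 0.088}
top [[374.1, 0.0, 251.1], [0.0, 374.1, 189.2], [0.0, 0.0, 1.0]] [[-0.006, -1.0, 0.018], [-0.988, 0.003, -0.157], [0.156, -0.018, -0.988]] [0.043, 0.594, 0.913]
side [[453.4, 0.0, 259.5], [0.0, 453.4, 195.6], [0.0, 0.0, 1.0]] [[0.869, -0.494, 0.009], [-0.254, -0.462, -0.85], [0.424, 0.737, -0.527]] [-0.477, 0.241, 0.919]
```

View pics/top0.png

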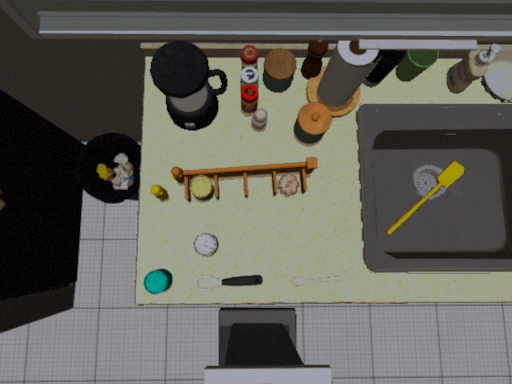

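View pics/side0.png

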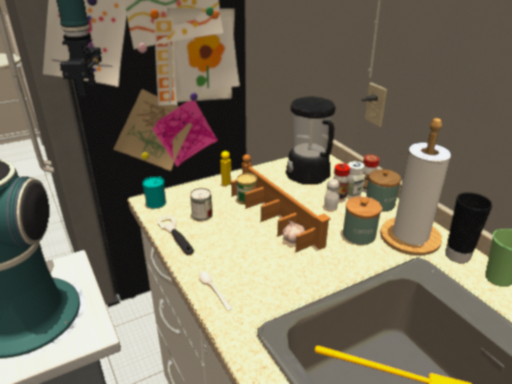

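Top view: the plain tin is at (206,244), with the turquoise look-alike at (156,281). The brown ball post is at the rack's left (+y) end at (177,172), with the yellow look-alike beside it at (158,192). The flat post is at (312,163). The side view agrees: ball post (247,160), flat post (313,240), silver tin (201,204). I'll check this in one enlarged crop and measure.

```bash
cat > h.py <<'E'
import numpy as np,cv2
def ray(c,u,v,z):
    K,R,t=c["intrinsics"],c["R"],c["t"]; d=R.T@np.linalg.solve(K,[u,v,1.]); o=-R.T@t
    return o+d*(z-o[2])/d[2]
def cloud(c):
    K,R,t=c["intrinsics"],c["R"],c["t"]; h,w=c["depth"].shape
    u,v=np.meshgrid(np.arange(w),np.arange(h)); p=np.stack([u,v,np.ones_like(u)],-1)@np.linalg.inv(K).T*c["depth"][...,None]
    return (p-t)@R
def pix(c,X):
    p=c["intrinsics"]@(c["R"]@np.array(X)+c["t"]); return p[:2]/p[2]
E
python3 - <<'E'
from h import *
c=np.load("top0.npz");c={k:c[k] for k in c}
P=cloud(c);hsv=cv2.cvtColor(c["img"],cv2.COLOR_BGR2HSV)
for n,u,v in(("ball",177,172),("flat",312,163),("tin",206,244),("rail",240,169),("rack_tin",201,186),("can",314,119),("yellow",158,192),("salt",260,118),("brownfin",245,185)):
    print(n,P[v,u].round(3),hsv[v,u])
m=np.zeros((384,512),bool);m[155:185,165:325]=1
m&=(P[...,2]>.068)&(P[...,2]<.084)&(hsv[...,0]<16)&(hsv[...,1]>150)
p=P[m];print(m.sum())
vx,vy,x0,y0=cv2.fitLine(p[:,:2].astype(np.float32),cv2.DIST_HUBER,0,.01,.01).ravel()
print("rail line",vx,vy,x0,y0,"yaw",np.degrees(np.arctan2(-vx,vy))%180)
def blob(box,zlo,zhi):
    a=np.zeros((384,512),bool);a[box[1]:box[3],box[0]:box[2]]=1
    a&=(P[...,2]>zlo)&(P[...,2]<zhi)
    q=P[a];(ctr,r)=cv2.minEnclosingCircle(np.argwhere(a)[:,::-1].astype(np.float32));return a.sum(),q.mean(0).round(4),q.min(0).round(3),q.max(0).round(3),ctr,r
print("ball",blob((168,160,190,182),.09,.12))
print("flat",blob((300,152,325,176),.086,.1))
print("tin",blob((190,228,225,262),.065,.08)); b=blob((190,228,225,262),.065,.08);print(ray(c,*b[4],.072))
s=np.load("side0.npz")
A=cv2.resize(c["img"][145:300,140:330],None,fx=3,fy=3,interpolation=cv2.INTER_CUBIC)
cv2.imwrite("pics/crop.png",A)
E
```

```text
ball [0.627 0.22  0.107] [ 14 197 144]
flat [ 0.653 -0.11   0.089] [ 15 203 163]
tin [0.456 0.152 0.065] [112  23 169]
rail [0.641 0.069 0.078] [ 14 203 152]
rack_tin [0.6   0.166 0.067] [ 32 102 165]
can [ 0.762 -0.116  0.103] [ 14 189 120]
yellow [0.579 0.265 0.104] [ 23 255 124]
salt [0.772 0.018 0.084] [ 16  43 136]
brownfin [0.604 0.056 0.053] [ 14 204 154]
536
rail line 0.07446241 -0.9972238 0.640778 0.06479647 yaw 4.27034
ball (np.int64(77), array([0.6294, 0.2229, 0.105 ]), array([0.619, 0.213, 0.095]), array([0.641, 0.236, 0.112]), (175.86842346191406, 171.3947296142578), 4.884499549865723)
flat (np.int64(99), array([ 0.6541, -0.1107,  0.0881]), array([ 0.64 , -0.123,  0.086]), array([ 0.669, -0.098,  0.092]), (312.021728515625, 162.19564819335938), 6.5439019203186035)
tin (np.int64(417), array([0.4558, 0.1543, 0.0687]), array([0.429, 0.127, 0.065]), array([0.483, 0.181, 0.074]), (205.0, 244.0), 11.70479965209961)
[0.45582856 0.15393168 0.072     ]
```

View pics/crop.png

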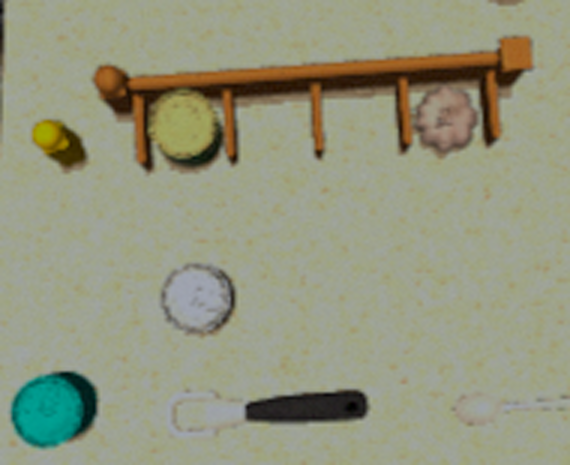

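The crop confirms it: the ball on the post at (112,82) is brown wood, not yellow. The silver tin is at (198,298) in the crop. Gaps 1 and 4 hold the pale tin and the garlic, and gap 3 lies between the fins at (317,118) and (404,113). The ball is at +y, so gap 3 is at rack y = -38. Next I'll check clearance along the transit and the goal.

```bash
python3 - <<'E'
from h import *
c=np.load("top0.npz");c={k:c[k] for k in c}
P=cloud(c);ok=c["depth"]>0
a,b=np.array([.296,.607]),np.array([.633,.17]);d=(b-a)/np.linalg.norm(b-a)
q=P[ok];r=q[:,:2]-a;s=r@d;w=abs(r@[-d[1],d[0]])
for lo in np.arange(-.1,.75,.1):
    k=(s>lo)&(s<lo+.1)&(w<.12);print(round(lo,1),k.sum(),q[k,2].max().round(3) if k.any() else None)
y=np.radians(4.25);R=np.array([[np.cos(y),-np.sin(y)],[np.sin(y),np.cos(y)]])
B,F=np.array([.6294,.2229]),np.array([.6541,-.1107]);O=(B+F)/2-R@[.029,0]
f=lambda x,yy:(O+R@[x,yy]).round(4)
print("O",O,"rail1",f(.029,.114),"rail3",f(.029,-.038),"home",f(-.0035,-.038),"pre",f(-.08,-.038))
# fins check: points z .045-.055 between
k=ok&(P[...,2]>.042)&(P[...,2]<.056);L=(P[k][:,:2]-O)@R
L=L[(L[:,0]>-.034)&(L[:,0]<0.0)&(abs(L[:,1])<.17)]
print(np.histogram(L[:,1],bins=np.arange(-.17,.171,.01))) 
for y0 in(.152,.076,0,-.076,-.152):
    l=L[abs(L[:,1]-y0)<.012];print(y0,len(l),l[:,1].mean() if len(l) else None)
E
```

```text
-0.1 873 -0.886
0.0 310 -0.886
0.1 2 -0.895
0.2 285 0.005
0.3 1996 0.005
0.4 3996 0.707
0.5 8673 0.705
0.6 9096 0.706
0.7 5583 0.705
O [0.61282974 0.05395085] rail1 [0.6333 0.1698] rail3 [0.6446 0.0182] home [0.6122 0.0158] pre [0.5359 0.0101]
(array([ 0, 25, 18,  0, 11, 29, 22,  3,  0, 44,  0,  0,  0,  0,  0,  0, 17,
       24,  0,  0,  0,  0,  0,  0, 40,  7,  7,  4,  1,  2,  1, 13, 31,  0]), array([-1.70000000e-01, -1.60000000e-01, -1.50000000e-01, -1.40000000e-01,
       -1.30000000e-01, -1.20000000e-01, -1.10000000e-01, -1.00000000e-01,
       -9.00000000e-02, -8.00000000e-02, -7.00000000e-02, -6.00000000e-02,
       -5.00000000e-02, -4.00000000e-02, -3.00000000e-02, -2.00000000e-02,
       -1.00000000e-02,  1.38777878e-16,  1.00000000e-02,  2.00000000e-02,
        3.00000000e-02,  4.00000000e-02,  5.00000000e-02,  6.00000000e-02,
        7.00000000e-02,  8.00000000e-02,  9.00000000e-02,  1.00000000e-01,
        1.10000000e-01,  1.20000000e-01,  1.30000000e-01,  1.40000000e-01,
        1.50000000e-01,  1.60000000e-01,  1.70000000e-01]))
0.152 44 0.15204817385581615
0.076 46 0.07692934418130139
0 41 0.0007904189102583846
-0.076 44 -0.07501559855458756
-0.152 43 -0.15085427446283328
```

```bash

python3 -m creep '[[0.77,-1,0,0,0,0.17,0],[0.77,-1,0,0,0,0.17,0],[0.77,-1,0,0,0,0.17,0],[0.77,-1,0,0,0,0.17,0],[0.77,-1,0,0,0,0.17,0]]'
python3 -m creep '[[0.77,-1,0,0,0,0.17,0],[0.77,-1,0,0,0,0.17,0],[0.77,-1,0,0,0,0.17,0],[0.77,-1,0,0,0,0.17,0],[0.77,-1,0,0,0,0.17,0]]'
python3 -m creep '[[0.77,-1,0,0,0,0.17,0],[0.77,-1,0,0,0,0.17,0],[0.77,-1,0,0,0,0.17,0],[0.77,-1,0,0,0,0.17,0],[0.77,-1,0,0,0,0.17,0]]'
python3 -m creep '[[0.77,-1,0,0,0,0.17,0],[0.77,-1,0,0,0,0.17,0],[0.77,-1,0,0,0,0.17,0],[0.77,-1,0,0,0,0.17,0],[0.77,-1,0,0,0,0.17,0]]'
python3 -m creep '[[0.7,-0.9,0,0,0,0.17,0],[0.7,-0.85,0,0,0,0.17,0],[0,0,0,0,0,0,0],[0,0,0,0,0,0,0]]'
```

```text
clock: 0.6
position: [0.3731, 0.5055, 0.204]
orientation: [-179.9, -0.0, 160.9]
force: [-0.4, 0.1, -0.3]
width: 0.0499
gripper_force: 0.0
clock: 1.1
position: [0.4501, 0.4056, 0.2041]
orientation: [-180.0, -0.0, 167.7]
force: [0.8, 0.1, 0.7]
width: 0.0102
gripper_force: 0.0
clock: 1.6
position: [0.5271, 0.3056, 0.2041]
orientation: [-180.0, -0.1, 174.5]
force: [0.3, 0.2, 0.1]
width: 0.0003
gripper_force: 0.0
clock: 2.1
position: [0.6041, 0.2057, 0.2041]
orientation: [-180.0, -0.1, -178.7]
force: [0.3, -0.4, -0.8]
width: 0.0001
gripper_force: 0.0
clock: 2.5
position: [0.6315, 0.1715, 0.204]
orientation: [180.0, -0.1, -176.2]
force: [-0.5, -0.2, 0.1]
width: 0.0005
gripper_force: 0.0
```

```bash

python3 -m creep '[[0.1,-0.08,-1,0,0,0.05,0],[0,0,-1,0,0,0,0],[0,0,-1,0,0,0,0],[0,0,-1,0,0,0,0],[0,0,-1,0,0,0,0]]'
python3 -m creep '[[0,0,-0.7,0,0,0,0],[0,0,0,0,0,0,0],[0,0,0,0,0,0,0]]'
python3 -m creep '[[0,0,-0.1,0,0,0,0],[0,0,0,0,0,0,0]]'
python3 -m creep '[[0,0,-0.1,0,0,0,0],[0,0,0,0,0,0,0]]'
```

```text
clock: 3.0
position: [0.6328, 0.1714, 0.1038]
orientation: [180.0, -0.0, -175.6]
force: [0.1, 1.1, 0.6]
width: 0.0002
gripper_force: 0.0
clock: 3.3
position: [0.6336, 0.1706, 0.0909]
orientation: [180.0, -0.0, -175.6]
force: [0.8, 0.2, 0.2]
width: 0.0005
gripper_force: 0.0
clock: 3.5
position: [0.6347, 0.1704, 0.0899]
orientation: [180.0, 0.1, -175.7]
force: [0.6, -0.5, -0.6]
width: 0.0002
gripper_force: 0.0
clock: 3.7
position: [0.6341, 0.17, 0.087]
orientation: [180.0, 0.0, -175.7]
force: [0.0, -0.2, 1.2]
width: -0.0
gripper_force: 0.0
```

```bash

for i in 1; do python3 -m creep '[[0,0,-0.2,0,0,0,0],[0,0,0,0,0,0,0]]'
python3 -m creep '[[0,0,-0.1,0,0,0,0],[0,0,0,0,0,0,0]]'; done
python3 - <<'E'
from rig import arm
from h import *
c=arm.camera("side");P=pix(c,[.633,.17,.08]);print(P)
u,v=P.astype(int);cv2.imwrite("pics/s1.png",cv2.resize(c["img"][v-50:v+50,u-65:u+65],None,fx=5,fy=5,interpolation=cv2.INTER_CUBIC))
E
```

```text
clock: 3.9
position: [0.6335, 0.1699, 0.082]
orientation: [-180.0, -0.1, -175.7]
force: [-0.2, 0.3, 1.2]
width: 0.0003
gripper_force: 0.0
clock: 4.1
position: [0.6336, 0.17, 0.0802]
orientation: [-180.0, -0.0, -175.7]
force: [-0.3, -0.1, 0.6]
width: -0.0001
gripper_force: 0.0
[256.03304692 171.85410009]
```

View pics/s1.png

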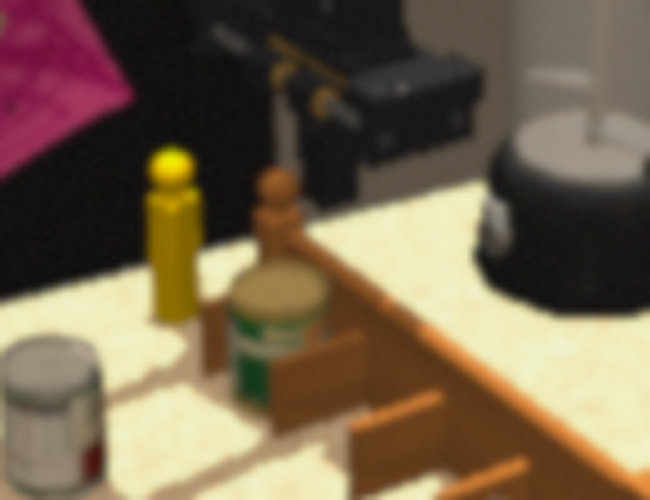

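The crop shows the closed fingers ending at about (328,205), roughly 9 px above the rail at (325,250), so contact isn't certain. I'll check it with depth.

```bash
python3 - <<'E'
from rig import arm
from h import *
s=arm.get_state();print(s["clock"],s["position"],s["force"])
for n in("side","top"):
    c=arm.camera(n);P=cloud(c);np.savez(n+"1.npz",**c)
    k=(c["depth"]>0)&(abs(P[...,0]-.633)<.04)&(abs(P[...,1]-.17)<.04)&(P[...,2]>.07)&(P[...,2]<.2)
    hsv=cv2.cvtColor(c["img"],cv2.COLOR_BGR2HSV); k&=(hsv[...,2]<70)
    q=P[k];print(n,k.sum(),q.min(0).round(3) if len(q) else'',q.max(0).round(3) if len(q) else '')
    for z in np.arange(.07,.2,.01):
        g=q[(q[:,2]>=z)&(q[:,2]<z+.01)]
        if len(g):print(z.round(2),len(g),g.mean(0).round(3),g.min(0).round(3),g.max(0).round(3))
c=arm.camera("wrist");cv2.imwrite("pics/w1.png",c["img"]);print(pix(c,[.633,.17,.08]),(-c["R"].T@c["t"]).round(3))
E
```

```text
4.15 [0.63373949 0.17004544 0.08042544] [0.4955979  0.52021438 0.18508159]
side 308 [0.596 0.131 0.114] [0.646 0.198 0.2  ]
0.11 16 [0.63  0.164 0.118] [0.622 0.155 0.114] [0.645 0.179 0.12 ]
0.12 35 [0.629 0.163 0.125] [0.62  0.153 0.12 ] [0.646 0.182 0.13 ]
0.13 42 [0.629 0.163 0.135] [0.622 0.151 0.13 ] [0.645 0.186 0.14 ]
0.14 42 [0.629 0.164 0.145] [0.62  0.152 0.14 ] [0.644 0.188 0.15 ]
0.15 42 [0.628 0.164 0.155] [0.62  0.147 0.15 ] [0.645 0.186 0.16 ]
0.16 25 [0.628 0.157 0.164] [0.62 0.15 0.16] [0.641 0.182 0.169]
0.17 6 [0.626 0.148 0.175] [0.622 0.141 0.171] [0.635 0.157 0.18 ]
0.18 43 [0.605 0.158 0.186] [0.597 0.131 0.181] [0.632 0.198 0.19 ]
0.19 57 [0.606 0.163 0.195] [0.596 0.136 0.191] [0.629 0.198 0.2  ]
top 63 [0.597 0.143 0.07 ] [0.63 0.21 0.2 ]
0.07 5 [0.629 0.181 0.074] [0.628 0.176 0.07 ] [0.63  0.188 0.078]
0.18 10 [0.599 0.184 0.187] [0.597 0.174 0.185] [0.604 0.203 0.19 ]
0.19 48 [0.603 0.18  0.196] [0.597 0.143 0.191] [0.613 0.21  0.2  ]
[256.08160753 231.81205593] [0.558 0.164 0.26 ]
```

View pics/w1.png

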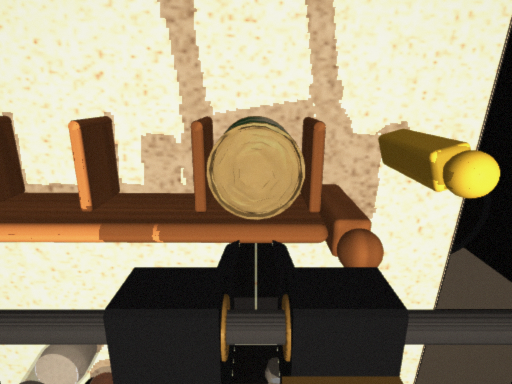

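The wrist view shows the fingertips at (256,242), just by the rail at row 232, beside the ball post at (360,250). Depth puts the finger ends well above the rail, at about z 0.11, so the closed fingers end higher than the TCP. I'll keep lowering in guarded steps.

```bash
python3 - <<'E'
from rig import arm
from h import *
c=arm.camera("wrist")
for x in(.624,.633,.642):
  for z in(.08,.09,.1,.112): print(x,z,pix(c,[x,.17,z]).round(0))
E
python3 -m creep '[[0,0,-0.1,0,0,0,0],[0,0,0,0,0,0,0]]'
python3 -m creep '[[0,0,-0.1,0,0,0,0],[0,0,0,0,0,0,0]]'
```

```text
0.624 0.08 [257. 217.]
0.624 0.09 [257. 223.]
0.624 0.1 [257. 231.]
0.624 0.112 [258. 240.]
0.633 0.08 [256. 232.]
0.633 0.09 [256. 239.]
0.633 0.1 [256. 246.]
0.633 0.112 [256. 257.]
0.642 0.08 [255. 246.]
0.642 0.09 [255. 253.]
0.642 0.1 [255. 262.]
0.642 0.112 [255. 273.]
clock: 4.55
position: [0.6337, 0.17, 0.0785]
orientation: [-180.0, -0.0, -175.7]
force: [-0.1, -0.4, 0.3]
width: 0.0003
gripper_force: 0.0
clock: 4.75
position: [0.6336, 0.17, 0.0763]
orientation: [-180.0, -0.0, -175.7]
force: [-0.4, -0.1, 0.3]
width: 0.0005
gripper_force: 0.0
```

```bash

python3 -m creep '[[0,0,-0.2,0,0,0,0],[0,0,-0.2,0,0,0,0],[0,0,-0.2,0,0,0,0],[0,0,-0.2,0,0,0,0],[0,0,0,0,0,0,0]]'
python3 - <<'E'
from rig import arm
from h import *
c=arm.camera("side");P=cloud(c)
hsv=cv2.cvtColor(c["img"],cv2.COLOR_BGR2HSV)
k=(c["depth"]>0)&(abs(P[...,0]-.633)<.04)&(abs(P[...,1]-.17)<.03)&(P[...,2]>.085)&(P[...,2]<.2)&(hsv[...,2]<70)
q=P[k];print(q[:,2].min(),arm.get_state()["position"])
E
```

```text
clock: 5.25
position: [0.6332, 0.1699, 0.0596]
orientation: [-180.0, -0.1, -175.7]
force: [-0.0, -0.5, -0.4]
width: 0.0003
gripper_force: 0.0
0.09391840709860184 [0.63346289 0.16998412 0.06004062]
```

```bash

python3 -m creep '[[0,0,-0.2,0,0,0,0],[0,0,-0.1,0,0,0,0],[0,0,0,0,0,0,0]]'
python3 -m creep '[[0,0,-0.1,0,0,0,0],[0,0,0,0,0,0,0]]' | sed -n 2,4p
python3 -m creep '[[0,0,-0.05,0,0,0,0],[0,0,0,0,0,0,0]]'| sed -n 2,4p
```

```text
clock: 5.6
position: [0.6336, 0.17, 0.0542]
orientation: [-180.0, -0.0, -175.7]
force: [-0.5, -0.2, 0.7]
width: 0.0005
gripper_force: 0.0
position: [0.6338, 0.1701, 0.0525]
orientation: [-180.0, -0.0, -175.7]
force: [-0.1, -0.2, -0.3]
position: [0.6339, 0.1701, 0.0516]
orientation: [-180.0, -0.0, -175.7]
force: [0.5, 0.5, 0.1]
```

```bash

python3 -m creep '[[0,0,-0.05,0,0,0,0],[0,0,0,0,0,0,0]]'| sed -n 2,4p
```

```text
position: [0.6338, 0.1701, 0.0506]
orientation: [-180.0, -0.0, -175.7]
force: [-1.0, 0.2, 0.2]
```

```bash

python3 -m creep '[[0,0,-0.05,0,0,0,0],[0,0,0,0,0,0,0]]'| sed -n 2,4p
python3 -m creep '[[0,0,-0.05,0,0,0,0],[0,0,0,0,0,0,0]]'| sed -n 2,4p
```

```text
position: [0.6338, 0.1701, 0.0495]
orientation: [-180.0, -0.0, -175.7]
force: [-0.7, -0.2, -0.7]
position: [0.6338, 0.1701, 0.0485]
orientation: [-180.0, -0.0, -175.7]
force: [-0.4, -0.2, 0.4]
```

```bash

python3 -m creep '[[0,0,-0.05,0,0,0,0],[0,0,0,0,0,0,0]]'| sed -n 2,4p
```

```text
position: [0.6338, 0.17, 0.0475]
orientation: [-180.0, -0.0, -175.7]
force: [0.3, -0.4, -0.6]
```

```bash

python3 -m creep '[[0,0,-0.05,0,0,0,0],[0,0,0,0,0,0,0]]'| sed -n 2,4p
python3 - <<'E'
from rig import arm
from h import *
c=arm.camera("side");P=cloud(c)
hsv=cv2.cvtColor(c["img"],cv2.COLOR_BGR2HSV)
k=(c["depth"]>0)&(abs(P[...,0]-.633)<.04)&(abs(P[...,1]-.17)<.03)&(P[...,2]>.07)&(P[...,2]<.2)&(hsv[...,2]<70)
q=P[k];print(q[:,2].min(),arm.get_state()["force"])
u,v=pix(c,[.633,.17,.1]).astype(int)
a=cv2.resize(c["img"][v-28:v+28,u-35:u+35],None,fx=5.7,fy=8,interpolation=cv2.INTER_CUBIC)
c=arm.camera("wrist");b=cv2.resize(c["img"][190:290,200:320],(400,448))
cv2.imwrite("pics/s2.png",np.hstack([a[:448,:399],b[:448]]))
E
```

```text
position: [0.6338, 0.1701, 0.0465]
orientation: [-180.0, -0.0, -175.7]
force: [0.4, -0.0, 0.1]
0.0733258618748525 [-0.31077314  0.58178138  0.5757341 ]
```

View pics/s2.png

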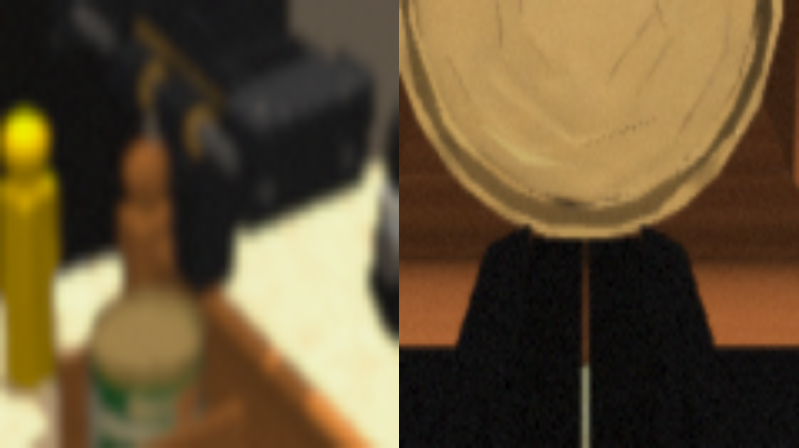

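Side crop: the dark fingertip at (210,285) meets the rail just right of the ball post. Wrist crop: the fingertips straddle the rail centrally. Contact is close, so I'll continue in 1 mm steps.

```bash

python3 -m creep '[[0,0,-0.05,0,0,0,0],[0,0,0,0,0,0,0]]'| sed -n 2,4p
python3 -m creep '[[0,0,-0.05,0,0,0,0],[0,0,0,0,0,0,0]]'| sed -n 2,4p
python3 - <<'E'
from rig import arm
from h import *
c=arm.camera("wrist");print("rail edge/axis",[ray(c,256,r,.08).round(4) for r in(241,248,257,267)])
E
```

```text
position: [0.6341, 0.1701, 0.0464]
orientation: [180.0, 0.0, -175.7]
force: [-1.3, -1.2, 4.2]
position: [0.6341, 0.1702, 0.0463]
orientation: [180.0, 0.0, -175.7]
force: [-4.0, -1.2, 9.8]
rail edge/axis [array([0.6236, 0.1692, 0.08  ]), array([0.6272, 0.1695, 0.08  ]), array([0.6319, 0.1698, 0.08  ]), array([0.6373, 0.1702, 0.08  ])]
```

Contact: Fz rose to about 10 N. Now I'll slide along the rail, watching Fz.

```bash

python3 -m creep '[[0.02,-0.2,0.01,0,0,0,0],[0.02,-0.3,0,0,0,0,0],[0.03,-0.4,0,0,0,0,0]]'| sed -n 2,4p
```

```text
position: [0.6367, 0.1534, 0.0463]
orientation: [179.9, 0.2, -175.7]
force: [-0.8, 3.7, 5.5]
```

```bash

python3 -m creep '[[0,-0.4,-0.01,0,0,0,0],[0.02,-0.4,0,0,0,0,0],[0.03,-0.4,0,0,0,0,0]]'| sed -n 2,4p
python3 -m creep '[[0.02,-0.4,-0.01,0,0,0,0],[0.02,-0.4,0,0,0,0,0],[0.03,-0.4,0,0,0,0,0]]'| sed -n 2,4p
```

```text
position: [0.638, 0.1291, 0.0463]
orientation: [179.9, 0.2, -175.7]
force: [-1.0, 5.0, 6.0]
position: [0.6395, 0.1052, 0.0463]
orientation: [179.9, 0.2, -175.7]
force: [0.4, 5.3, 6.2]
```

```bash

python3 -m creep '[[0.02,-0.4,-0.01,0,0,0,0],[0.02,-0.4,0,0,0,0,0],[0.03,-0.4,0,0,0,0,0]]'| sed -n 2,4p
python3 -m creep '[[0.03,-0.4,-0.01,0,0,0,0],[0.03,-0.4,0,0,0,0,0],[0.03,-0.4,0,0,0,0,0]]'| sed -n 2,4p
python3 -m creep '[[0.03,-0.4,-0.01,0,0,0,0],[0.03,-0.4,0,0,0,0,0],[0.03,-0.4,0,0,0,0,0]]'| sed -n 2,4p
```

```text
position: [0.641, 0.0814, 0.0462]
orientation: [179.9, 0.2, -175.7]
force: [-0.3, 5.7, 7.7]
position: [0.643, 0.0575, 0.0463]
orientation: [179.9, 0.3, -175.7]
force: [-1.5, 6.5, 8.4]
position: [0.645, 0.0337, 0.0463]
orientation: [179.9, 0.3, -175.7]
force: [0.5, 6.8, 9.0]
```

```bash

python3 -m creep '[[0.03,-0.35,0,0,0,0,0],[0.02,-0.25,0,0,0,0,0],[0,0,0,0,0,0,0]]'
```

```text
clock: 9.65
position: [0.646, 0.0207, 0.0462]
orientation: [179.9, 0.3, -175.7]
force: [-0.4, 4.3, 8.3]
width: 0.0007
gripper_force: 4.4
```

Rail run finished at gap 3 (rack y ≈ -36 mm), in contact all the way. Now I'll lift off and go behind the tin, with the fingers set as a narrow fork.

```bash

python3 -m creep '[[0,0,0.5,0,0,0,0],[0,0,1,0,0,0,0],[0,0,1,0,0,0,0],[0,0,1,0,0,0,0],[0,0,0.5,0,0,0,10]]' | sed -n 2,4p
python3 -m creep '[[-1,0.845,0,0,0,-0.74,22],[-1,0.845,0,0,0,-0.74,22],[-1,0.845,0,0,0,-0.74,22],[-1,0.845,0,0,0,-0.74,22],[-1,0.845,0,0,0,-0.74,22]]' | sed -n 2,4p
python3 -m creep '[[-1,0.845,0,0,0,-0.74,22],[-1,0.845,0,0,0,-0.74,22],[-1,0.845,0,0,0,-0.74,22],[-1,0.845,0,0,0,-0.74,22],[-1,0.845,0,0,0,-0.74,22]]' | sed -n 2,4p
python3 -m creep '[[-1,0.845,0,0,0,-0.74,22],[0,0,0,0,0,0,22],[0,0,0,0,0,0,22]]'
python3 - <<'E'
from rig import arm
from h import *
print(arm.get_state()["joints"])
c=arm.camera("top");P=cloud(c);hsv=cv2.cvtColor(c["img"],cv2.COLOR_BGR2HSV)
a=np.zeros((384,512),bool);a[228:262,190:225]=1;a&=(P[...,2]>.065)&(P[...,2]<.08)
print("tin",a.sum(),P[a].mean(0))
c=arm.camera("wrist");cv2.imwrite("pics/w2.png",c["img"])
print(pix(c,[.4556,.154,.072]))
E
```

```text
position: [0.6445, 0.0196, 0.1257]
orientation: [-180.0, 0.1, -175.7]
force: [0.5, 0.1, 0.1]
position: [0.5423, 0.1047, 0.1232]
orientation: [-179.9, -0.1, 154.5]
force: [-0.0, 0.1, -0.1]
position: [0.4424, 0.1891, 0.1233]
orientation: [-179.9, 0.0, 124.9]
force: [-0.6, -0.3, -0.0]
clock: 11.45
position: [0.4236, 0.2058, 0.1236]
orientation: [-180.0, 0.0, 119.4]
force: [0.5, -0.7, -1.2]
width: 0.0215
gripper_force: 0.0
[ 2.29110033e+01 -3.36435501e+00  1.21128845e+02 -4.77689919e-02
  6.22439916e+01 -6.46380829e+00]
tin 415 [0.45594005 0.15438259 0.06860838]
[259.42332907 278.48286507]
```

View pics/w2.png

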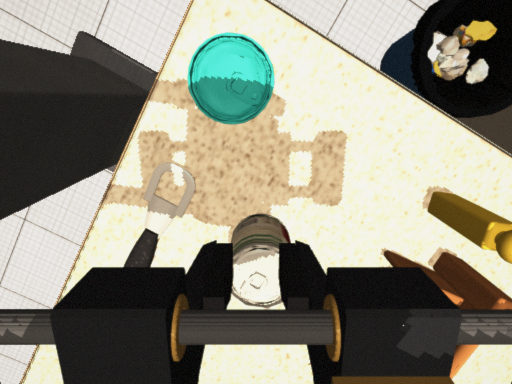

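The wrist view shows the tin centred between the open fingertips at (258,280), with the turquoise one behind at (231,78), clear of them. I'll nudge +3 mm in x, lower, and start the push.

```bash

python3 -m creep '[[0.15,0,-1,0,0,0,22],[0,0,-1,0,0,0,22],[0,0,-1,0,0,0,22],[0,0,-1,0,0,0,22],[0,0,-1,0,0,0,22]]' | sed -n 2,4p
python3 -m creep '[[0,0,-0.8,0,0,0,22],[0,0,-0.65,0,0,0,22],[0,0,0,0,0,0,22]]' | sed -n 2,4p
python3 -m creep '[[0.195,-0.35,0,0,0,0,22],[0.195,-0.35,0,0,0,0,22],[0.195,-0.35,0,0,0,0,22],[0.195,-0.35,0,0,0,0,22],[0.195,-0.35,0,0,0,0,22]]' | sed -n 2,4p
python3 -m creep '[[0.195,-0.35,0,0,0,0,22],[0.195,-0.35,0,0,0,0,22],[0.195,-0.35,0,0,0,0,22],[0,0,0,0,0,0,22]]'
cat > tin.py <<'E'
from rig import arm
from h import *
import sys
c=arm.camera("top");P=cloud(c);hsv=cv2.cvtColor(c["img"],cv2.COLOR_BGR2HSV)
c2=arm.camera("side");Q=cloud(c2)
a=(P[...,2]>.06)&(P[...,2]<.079)&(hsv[...,1]<60)&(hsv[...,2]>80)&(P[...,0]>.4)&(P[...,0]<.66)&(abs(P[...,1]-.09)<.11)
a=cv2.morphologyEx(a.astype(np.uint8),cv2.MORPH_OPEN,np.ones((3,3)))
n,l,s,ce=cv2.connectedComponentsWithStats(a)
for i in range(1,n):
    if s[i,4]>40:print("top",s[i].tolist(),"ray",ray(c,*ce[i],.072).round(4),P[l==i].mean(0).round(4))
cv2.imwrite(f"pics/{sys.argv[1]}.png",np.hstack([cv2.resize(x["img"][v:v+100,u:u+130],(399,300),interpolation=cv2.INTER_CUBIC) for x,u,v in((c,175,155),(c2,180,150))]))
E
python3 tin.py p1
```

```text
position: [0.4278, 0.2052, 0.0231]
orientation: [180.0, 0.0, 119.2]
force: [0.6, -0.6, 0.5]
position: [0.4256, 0.2047, -0.007]
orientation: [-179.8, -0.0, 119.2]
force: [-0.9, -0.6, -0.2]
position: [0.4471, 0.1709, -0.0043]
orientation: [179.9, -0.0, 119.2]
force: [-2.5, 3.0, 2.6]
clock: 13.25
position: [0.4585, 0.1488, -0.0052]
orientation: [-180.0, 0.1, 119.2]
force: [-0.2, -0.0, 0.3]
width: 0.022
gripper_force: 0.0
```

View pics/p1.png

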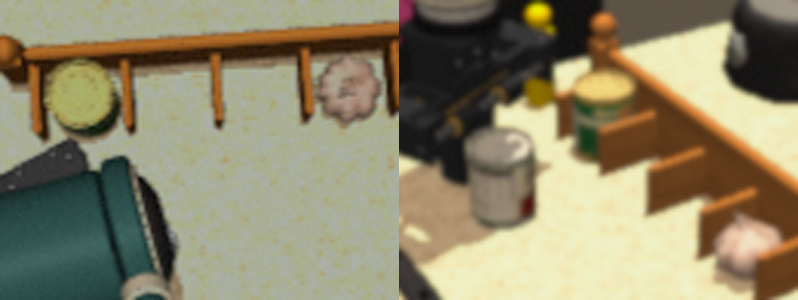

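The side crop shows the tin upright at (500,175) against the fork. The arm hides it from the top camera, so I'll measure it from the side camera.

```bash
cat > tin2.py <<'E'
from rig import arm
from h import *
c=arm.camera("side");P=cloud(c);hsv=cv2.cvtColor(c["img"],cv2.COLOR_BGR2HSV)
s=arm.get_state()["position"]
g=(hsv[...,1]<70)&(P[...,0]>.42)&(P[...,0]<.66)&(abs(P[...,1]-.07)<.12)&(hsv[...,2]>60)
t=g&(P[...,2]>.066)&(P[...,2]<.078)
n,l,st,_=cv2.connectedComponentsWithStats(t.astype(np.uint8));i=1+st[1:,4].argmax()
pts=np.argwhere(l==i)[:,::-1]
h=cv2.convexHull(pts.astype(np.float32))[:,0]
w=np.array([ray(c,u,v,.072)[:2] for u,v in h],np.float32)
(ctr,r)=cv2.minEnclosingCircle(w);print("tin top",len(pts),np.round(ctr,4),"r",round(r,4),"tcp",s.round(4),"d",(np.array(ctr)-s[:2]).round(4), "z body min",P[g&(P[...,2]<.079)][:,2].mean().round(3))
O=np.array([.6128,.0540]);y=np.radians(4.25);R=np.array([[np.cos(y),-np.sin(y)],[np.sin(y),np.cos(y)]])
print("rack frame mm",((ctr-O)@R*1000).round(1))
E
python3 tin2.py
```

```text
tin top 244 [0.4751 0.121 ] r 0.0399 tcp [ 0.4576  0.1494 -0.0055] d [ 0.0175 -0.0284] z body min 0.009
rack frame mm [-132.4   77.1]
```

```bash

python3 -m creep '[[0.2,-0.36,0,0,0,0,22],[0.2,-0.36,0,0,0,0,22],[0.2,-0.36,0,0,0,0,22],[0.2,-0.36,0,0,0,0,22],[0.2,-0.36,0,0,0,0,22]]' | sed -n 2,4p
python3 -m creep '[[0.2,-0.36,0,0,0,0,22],[0.2,-0.36,0,0,0,0,22],[0.2,-0.36,0,0,0,0,22],[0.2,-0.36,0,0,0,0,22],[0,0,0,0,0,0,22]]' | sed -n 2,4p
python3 tin2.py
```

```text
position: [0.4781, 0.1132, -0.0052]
orientation: [-180.0, -0.0, 119.2]
force: [-1.4, 1.2, -1.1]
position: [0.495, 0.0842, -0.0048]
orientation: [180.0, 0.1, 119.2]
force: [0.8, -0.1, 0.4]
tin top 249 [0.5081 0.0519] r 0.0348 tcp [ 0.4947  0.0845 -0.0049] d [ 0.0134 -0.0326] z body min 0.012
rack frame mm [-104.6    5.7]
```

```bash

python3 -m creep '[[0.2,-0.36,0,0,0,0,22],[0.2,-0.36,0,0,0,0,22],[0.2,-0.36,0,0,0,0,22],[0.2,-0.36,0,0,0,0,22],[0.2,-0.36,0,0,0,0,22]]' | sed -n 2,4p
python3 -m creep '[[0.2,-0.36,0,0,0,0,22],[0,0,0,0,0,0,22],[0,0,0,0,0,0,22]]' | sed -n 2,4p
python3 tin2.py
python3 -m creep '[[-0.3,0.5,0,0,0,0,22],[-0.6,0.8,0,0,0,0,22],[-0.6,0.8,0.3,0,0,0,22],[0,0,1,0,0,0,22],[0,0,1,0,0,0,22]]' | sed -n 2,4p
python3 -m creep '[[-0.3,0.5,1,0,0,0,22],[-1,0,1,0,0,0.5,22],[-1,0,1,0,0,1,22],[-1,0,0,0,0,1,22],[0,0,0,0,0,0,22]]'
python3 tin2.py; python3 tin.py p2
```

```text
position: [0.5142, 0.0486, -0.0051]
orientation: [-180.0, -0.0, 119.2]
force: [-0.6, 2.1, 1.0]
position: [0.5183, 0.0414, -0.0051]
orientation: [180.0, 0.0, 119.2]
force: [0.6, 0.1, -0.1]
tin top 254 [0.533 0.007] r 0.0344 tcp [ 0.518   0.0416 -0.0052] d [ 0.0149 -0.0346] z body min 0.016
rack frame mm [-83.1 -41. ]
position: [0.4858, 0.0851, 0.0406]
orientation: [-179.9, -0.1, 119.3]
force: [0.5, -1.3, -0.1]
clock: 16.3
position: [0.4195, 0.0946, 0.101]
orientation: [-180.0, -0.0, 139.3]
force: [-0.7, 0.7, -1.0]
width: 0.0219
gripper_force: 0.0
tin top 251 [0.5344 0.0041] r 0.032 tcp [0.4208 0.0946 0.1009] d [ 0.1136 -0.0905] z body min 0.01
rack frame mm [-81.9 -44. ]
top [253, 201, 23, 22, 401] ray [0.5341 0.0087 0.072 ] [0.5345 0.0085 0.0683]
```

View pics/p2.png

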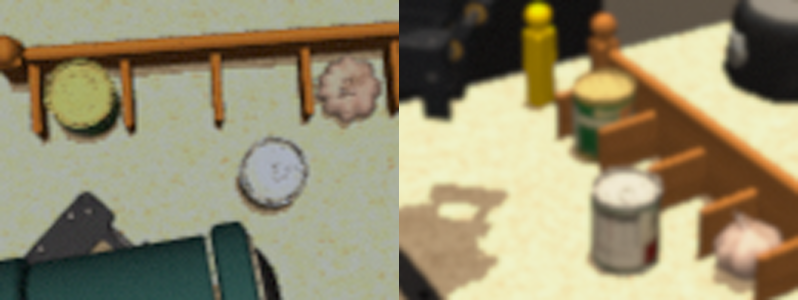

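The tin stands upright in front of gap 3 (crop (272,172)), at rack frame (-82, -39). Now the fork goes behind it, facing along the gap.

```bash

python3 -m creep '[[0.4,-0.6,0,0,0,0.95,22],[0.5,-0.8,0,0,0,0.95,22],[0.5,-0.8,0,0,0,0.95,22],[0.5,-0.8,0,0,0,0.95,22],[0.5,-0.8,0,0,0,0.95,22]]' | sed -n 2,4p
python3 -m creep '[[0.5,-0.61,0,0,0,0.87,22],[0,0,0,0,0,0,22],[0,0,0,0,0,0,22]]' | sed -n 2,4p
```

```text
position: [0.4709, 0.0173, 0.1002]
orientation: [-180.0, -0.0, 177.4]
force: [-0.5, -0.4, 0.9]
position: [0.4799, 0.0058, 0.1002]
orientation: [180.0, -0.1, -176.1]
force: [-0.4, 0.9, -0.6]
```

```bash

python3 -m creep '[[0,0.03,-1,0,0,0.04,22],[0,0,-1,0,0,0,22],[0,0,-1,0,0,0,22],[0,0,-1,0,0,0,22],[0,0,-0.8,0,0,0,22]]' | sed -n 2,4p
python3 -m creep '[[0,0,-0.45,0,0,0,22],[0,0,0,0,0,0,22]]' | sed -n 2,4p
python3 -m creep '[[0.3,0.02,0,0,0,0,22],[0.3,0.02,0,0,0,0,22],[0.3,0.02,0,0,0,0,22],[0.3,0.03,0,0,0,0,22],[0,0,0,0,0,0,22]]' | sed -n 2,4p
python3 -m creep '[[0.3,0.02,0,0,0,0,22],[0.3,0.02,0,0,0,0,22],[0.3,0.02,0,0,0,0,22],[0.3,0.03,0,0,0,0,22],[0,0,0,0,0,0,22]]' | sed -n 2,4p
python3 tin2.py
```

```text
position: [0.4787, 0.0073, 0.0035]
orientation: [180.0, -0.1, -175.7]
force: [0.1, -0.1, 0.5]
position: [0.4782, 0.007, -0.0055]
orientation: [180.0, -0.2, -175.6]
force: [-0.5, 0.0, 0.3]
position: [0.5052, 0.0081, -0.0036]
orientation: [-180.0, 0.1, -175.5]
force: [-0.4, 0.1, 0.0]
position: [0.5294, 0.0101, -0.004]
orientation: [-180.0, 0.1, -175.5]
force: [0.2, 0.8, 0.4]
tin top 6 [0.5175 0.0324] r 0.0092 tcp [ 0.5292  0.0101 -0.004 ] d [-0.0116  0.0223] z body min 0.002
rack frame mm [-96.6 -14.5]
```

```bash

python3 -m creep '[[0.3,0.02,0,0,0,0,22],[0.3,0.02,0,0,0,0,22],[0.3,0.02,0,0,0,0,22]]' | sed -n 2,4p
python3 -m creep '[[0.3,0.03,0,0,0,0,22],[0.3,0.02,0,0,0,0,22],[0.3,0.02,0,0,0,0,22]]' | sed -n 2,4p
python3 -m creep '[[0.1,0.01,0,0,0,0,22],[0.1,0.01,0,0,0,0,22],[0,0,0,0,0,0,22]]' | sed -n 2,4p
```

```text
position: [0.5463, 0.0112, -0.0042]
orientation: [180.0, 0.0, -175.5]
force: [-2.3, -1.2, 0.3]
position: [0.5645, 0.0126, -0.0042]
orientation: [180.0, 0.0, -175.5]
force: [-0.8, -1.0, -0.2]
position: [0.5682, 0.013, -0.0041]
orientation: [-180.0, 0.0, -175.5]
force: [-0.6, -0.6, -0.7]
```

```bash
python3 -m creep '[[0.1,0.01,0,0,0,0,22],[0.1,0,0,0,0,0,22],[0,0,0,0,0,0,22]]' | sed -n 2,4p; python3 tin.py p3 
```

```text
position: [0.5722, 0.0132, -0.004]
orientation: [-180.0, 0.0, -175.5]
force: [-0.6, -0.5, -0.8]
```

```bash
python3 -m creep '[[0.1,0.01,0,0,0,0,22],[0.05,0,0,0,0,0,22],[0,0,0,0,0,0,22]]' | sed -n '2p;4p'; python3 -m creep '[[0.05,0,0,0,0,0,22],[0,0,0,0,0,0,22]]' | sed -n '2p;4p';python3 -m creep '[[0.05,0,0,0,0,0,22],[0,0,0,0,0,0,22]]' | sed -n '2p;4p'
```

```text
position: [0.5751, 0.0134, -0.0041]
force: [-1.7, -0.0, -0.2]
position: [0.5759, 0.0134, -0.0041]
force: [-1.3, 0.8, 0.2]
position: [0.5771, 0.0134, -0.0041]
force: [-1.6, -0.5, -0.0]
```

```bash
for i in 1; do python3 -m creep '[[0.05,0,0,0,0,0,22],[0,0,0,0,0,0,22]]' | sed -n '2p;4p';python3 -m creep '[[0.05,0,0,0,0,0,22],[0,0,0,0,0,0,22]]' | sed -n '2p;4p'; done
```

```text
position: [0.5781, 0.0134, -0.0041]
force: [-1.6, 0.0, -0.5]
position: [0.5787, 0.0134, -0.0042]
force: [-2.9, 0.3, 1.2]
```

```bash
python3 -m creep '[[0.05,0,0,0,0,0,22],[0,0,0,0,0,0,22]]' | sed -n '2p;4p'
```

```text
position: [0.5788, 0.0134, -0.0043]
force: [-4.6, -1.4, 2.4]
```

Force is rising and the TCP has stalled, so the tin is against the backboard. Drawing back.

```bash
python3 -m creep '[[0.05,0,0,0,0,0,22],[0,0,0,0,0,0,22]]' | sed -n '2p;4p'
python3 -m creep '[[-0.3,-0.02,0,0,0,0,22],[-0.8,-0.06,0,0,0,0,22],[-1,-0.07,0,0,0,0,22],[-1,-0.07,0,0,0,0,22],[0,0,1,0,0,0,22]]' | sed -n '2p;4p'
python3 -m creep '[[0,0,1,0,0,0,22],[0,0,1,0,0,0,22],[-0.5,0.5,1,0,0,0,22],[0,1,1,0,0,0,22],[0,1,1,0,0,0,22]]' | sed -n '2p;4p'
python3 -m creep '[[0,1,0,0,0,0,22],[0,1,0,0,0,0,22],[0,1,0,0,0,0,22],[0,1,0,0,0,0,22],[0,0,0,0,0,0,22]]' 
python3 tin.py p3; python3 tin2.py
```

```text
position: [0.5789, 0.0134, -0.0043]
force: [-6.9, -0.6, 5.0]
position: [0.514, 0.009, 0.0132]
force: [0.3, 1.0, -0.5]
position: [0.5099, 0.0593, 0.1174]
force: [0.5, 0.4, -0.1]
clock: 23.3
position: [0.5101, 0.141, 0.1166]
orientation: [179.9, 0.2, -175.4]
force: [-0.1, 0.4, -0.9]
width: 0.022
gripper_force: 0.0
top [251, 170, 22, 22, 397] ray [0.6119 0.0153 0.072 ] [0.6126 0.0151 0.0683]
tin top 227 [0.6116 0.0109] r 0.0321 tcp [0.5094 0.1387 0.1161] d [ 0.1022 -0.1278] z body min 0.009
rack frame mm [ -4.4 -42.9]
```

View pics/p3.png

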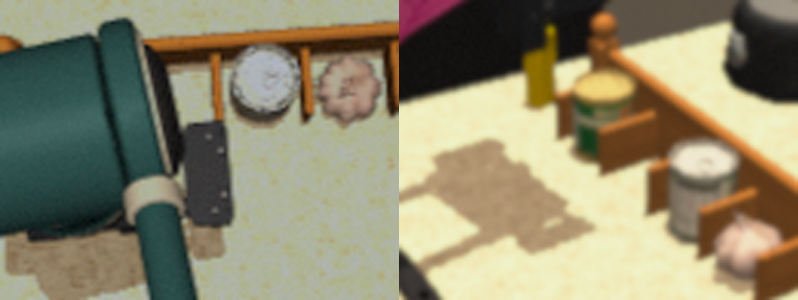

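The tin stands upright in gap 3 at (.612,.015), which matches the home pose, and the neighbouring things haven't moved. Handing in.

```bash
python3 -c "
from rig import arm
print(arm.job_done())"
```

```text
the job is handed in; nothing more can be done
None
```

I ran the fingertip along the rail from the first gap to the third, keeping contact, then pushed the tin upright into the third gap until it rested against the backboard; the arm is drawn back and the job is handed in.

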